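# Calibrate the plate reader with its check plate and reset pin

### The arm

A 7-joint arm with a two-finger parallel gripper is mounted at the origin on the work surface. World frame = base frame: x ahead of the robot, y to its left, z up, the work surface at z = 0. Lengths are in mm, angles in rad, forces in N, time in s.
With the tool pointing down it reaches from about 425 to 875 mm from the base axis. Payload 4.7 kg.
Tool frame: the origin (TCP) lies on the centre line of the jaws, within the pads' length; the fingertips stand 11 mm ahead of it and the grasp point (between the pads) lies 8 mm behind it; z points along the fingers, y is the direction in which the jaws open and shut (so a half turn about z gives the same grasp; the last joint's range is limited). The gripper opens to 87 mm and grips with 3 to 60 N. Pads are 19 mm wide; open, the fingers measure 117 mm over their backs; the gripper's body (75 mm by 190 mm) begins 51 mm behind the grasp point.
Start: joints at [1.292, 0.321, -0.07, 1.45, 0.023, 1.371, -0.057], TCP at [187.592, -622.361, 233.587] pointing down, gripper open.
Joint ranges: [-2.86, 2.86], [-0.3, 2.09], [-1.38, 1.24], [0.06, 2.45], [-1.56, 4.7], [0.09, 2.05], [-2.69, 2.69]. Speed limits (rad/s): [2.57, 2.57, 3.14, 3.14, 3.14, 3.14, 3.14].

### API

Orientations are given as a unit quaternion [w, x, y, z].
In Python, from plant import monitor, get_image, job_done gives the robot as it stands.
- The arm moves only by the tool arm_command, never from a script. Its argument "targets" is one flat list of numbers, 7 for each row, row after row: the turn, a rotation vector about the tool's x, y, z in rad, then the shift along the tool's x, y, z in cm, then the opening, from -1 (shut) to 1 (fully open). In form: [wx, wy, wz, tx, ty, tz, grip, wx, wy, wz, tx, ty, tz, grip, ...]. A call has 1 to 12 rows; each row shifts and turns the pose as measured when the row begins, along the tool's axes as they then stand; what a row does not reach is not made up. A row lasts 1/12 s, in which the tool goes at most 41.7 mm and 7.16 degrees, less where a joint would pass 70% of its speed; a pose out of reach is approached as far as the arm can. A call is refused whole if a number of a shift passes 4.17 or a number of a turn 0.125, either way. A call with a gripper value outside its range is refused whole. The fingers move at their own pace and stop on an object; the grip force is fixed at half the most. Time passes only in rows, so rows that do not move let the fingers close. It gives the time, the measured TCP pose, the force and the opening at its end, in the units of the state.
- monitor.get_obs(): the state, without advancing time (a new reading comes with each control period).
- get_image(name): name is "side" or "top" or "wrist"; returns a dict with "image" (420x560x3 uint8, red, green, blue), "intrinsics" (3x3 intrinsics, pixels), "D" ([k1, k2, p1, p2, k3] as OpenCV has them; the pictures are not rectified), "xyz" and "attitude" of the camera in the world. Camera axes: x right, y down, z forward; pixel columns grow to the right and rows downward; lengths in mm; the calibration is good to about 2 mm. A picture is of the moment at which its call begins. There is no depth.
- job_done(): hands the job in, once; it reports no verdict.
The state is a dict: "clock": time; "joint_positions": joint angles; "joint_velocities": joint speeds; "joint_torque": joint torques, N m; "eef_pos": TCP position; "ee_rot": TCP orientation; "contact_force": force on the tool from outside, world axes, zero at the start; "torque": the same for the moment, N m; "opening": opening from 0.0 (shut) to 1.0 (fully open).
Only numpy, scipy, OpenCV 4.12 (cv2) and the standard library are available. Lean on these libraries where they do the work, as an engineer would, in place of code of your own. Each camera call takes 0.05 s, during which the arm holds its last target. There are 200 camera calls.

### The job

Take the check plate by its handle out of its rack and slide it edgewise, fully home, into the slot in the top of the reader, and let go of it. Then take the pin tool from its stand, reach its pin through the round hole in the reader's top and press the recessed button all the way down, and finish while still holding it down with the pin tool in the gripper. Do not press the button before the plate is home, and leave the vials and bottles where they are.

Things in the scene. Friction and masses are not known exactly. Their poses are not given: they have to be found in the camera images.
- reader: White box-shaped bench instrument, fixed, 160 (x) x 220 (y) x 90 mm (z), flat horizontal top. Origin at the centre of its underside; its -x face (with a dark display) looks roughly towards the robot. A slot and a round hole open in its top, 120 mm apart.
- slot_mouth (a point): Centre of the slot's mouth, in the plane of the reader's top (60 mm to the reader's +y side of its middle). The slot is 66 mm long along this frame's x, 10 mm wide along its y and 45 mm deep, straight down, with a flat floor. The check plate fits either way round.
- aperture (a point): Centre of the round hole's mouth, in the plane of the reader's top (60 mm to the reader's -y side of its middle). The hole is 20 mm across and goes straight down; the grey top of the round push button lies 25 mm below the mouth and nearly fills the hole.
- button (a joint): The recessed push button: 0 = up, 0.006 (m) = all the way down; a spring returns it. It begins to move at 1.5 N and takes 5 N to go all the way down.
- rack: Grey block, fixed, 90 (x) x 50 (y) x 40 mm (z), holding the check plate upright at the start in a slot 66 x 10 mm (long along x), 30 mm deep. Origin at the centre of its underside.
- plate_mid (a point): Centre of the check plate; z up it, x along its width, y across its thickness. Upright aluminium plate, 56 (x) x 6 (y) x 70 mm high, lower corners bevelled 6 mm, with white handle 40 (x) x 14 (y) x 25 mm on its top edge. Lower edge 47.5 mm below this point, handle 22.5 to 47.5 mm above it. About 80 g. It starts 10 mm above the table. Fully home, this point is 2.5 mm above the reader's top.
- stand: White block, fixed, 64 x 64 x 65 mm (z), with a round 12 mm hole, 60 mm deep, in the middle of its top, in which the pin tool stands at the start. Origin at the centre of its underside.
- stylus_mid (a point): Centre of the upright pin tool, z up it. Square grey handle 18 x 18 mm (faces across x and y), 80 mm long, over a round steel pin 8 mm across, 55 mm long. Pin tip 67.5 mm below this point; handle from 12.5 mm below to 67.5 mm above it. About 50 g. At first its pin is in the stand's hole, the handle rests on the stand, this point is 77.5 mm above the table; it must rise 55 mm to come free.
- vial_a: Small amber vial with a red cap, 24 mm across, 45 mm high, origin at the centre of its underside. A bystander: leave it alone.
- vial_b: Small amber vial with a green cap, 24 mm across, 45 mm high, origin at the centre of its underside. A bystander: leave it alone.
- water: Glass bottle with a blue cap, 74 mm across, 170 mm high, origin at the centre of its underside. A bystander: leave it alone.
- reagent: White bottle with a red cap, 64 mm across, 130 mm high, origin at the centre of its underside. A bystander: leave it alone.
There are look-alikes about, which are no part of the job. Of the things that look like the part that bears stylus_mid, the largest one is meant.

How it is judged (in metres and radians):
On the way, in this order (a step that is already met when the one before it is completed fails the run):
1. the check plate is fully home in the reader's slot and let go (x of plate_mid in the frame of slot_mouth between -0.007 and 0.007 m and y of plate_mid in the frame of slot_mouth between -0.005 and 0.005 m and z of plate_mid in the frame of slot_mouth below 0.008 m and angle between the x axis of plate_mid and the x axis of slot_mouth, either way round below 0.15 rad and angle between plate_mid's own z axis and vertical below 0.15 rad and contact force between the fingers and plate below 0.1 N), for 0.3 s.
2. the gripper holds the recessed button all the way down with the pin tool (value of joint button above 0.0045 m and contact force between stylus and button above 2 N and contact force between the fingers and stylus above 2 N), for 0.5 s.
At the end, for the whole second after the job is handed in: The plate is in the reader's slot (within 7 mm along it, 5 mm across, 5.5 mm of home, upright within 0.15 rad, in line within 0.15 rad), untouched by the fingers; the pin tool is in the fingers and keeps the button at least 4.5 mm down with over 2 N (all of step 1 and all of step 2); the arm keeps its last pose, push and grip.
It fails at once if the button is pressed before the plate is home (value of joint button above 0.003 m and not (z of plate_mid in the frame of slot_mouth below 0.012 m and horizontal distance between plate_mid and slot_mouth below 0.012 m)).
It fails at once if a vial or bottle is shifted by more than 30 mm (distance of any of vial_a, vial_b, water, reagent from where it was at the start of the episode above 0.03 m).
It also fails if it takes over 61 s, if anything falls off the work surface, if the arm or the gripper's body presses on something with over 40 N, if the wrist force passes 120 N, or if a joint passes its speed limit or range.

## Working session

There is one attempt and no reset: what is moved stays moved. The work goes in short steps, Python scripts to look and compute and a tool call to move; the robot and the scene stay as the last step left them, time stands still between calls to the robot, and variables do not carry over. Pictures are saved under pics/ and viewed, about 8 in all and at most 12, crops included, and the job is handed in when it is done.

Besides the shell and the picture viewer there is one more tool, called as a command line: name --argument value ..., lists and objects as JSON in quotes. arm_command: Moves the arm, as the interface text tells. Its arguments: {"type":"object","properties":{"targets":{"type":"array","items":{"type":"number"}}},"required":["targets"]}

```bash
mkdir -p pics; ls; cat > h.py <<'E'
import numpy as np, cv2
from scipy.spatial.transform import Rotation as R
from plant import monitor, get_image, job_done
def rot(a):
    a=np.array(a,float)
    return a if a.shape==(3,3) else R.from_quat(a[[1,2,3,0]]).as_matrix()
def save(c,n):
    d=get_image(c); cv2.imwrite(f'pics/{n}.png',d['image'][:,:,::-1]); np.save(f'pics/{n}.npy',d,allow_pickle=True); return d
def load(n): return np.load(f'pics/{n}.npy',allow_pickle=True).item()
def px(d,uv,z):
    """pixels -> world at height z"""
    p=cv2.undistortPoints(np.array(uv,float).reshape(-1,1,2),np.array(d['intrinsics']),np.array(d['D'],float))[:,0]
    r=np.c_[p,np.ones(len(p))]@rot(d['attitude']).T; o=np.array(d['xyz'])
    return o+r*((z-o[2])/r[:,2])[:,None]
def proj(d,P):
    M=rot(d['attitude']); 
    return cv2.projectPoints(np.array(P,float).reshape(-1,1,3),cv2.Rodrigues(M.T)[0],-M.T@np.array(d['xyz'],float),np.array(d['intrinsics'],float),np.array(d['D'],float))[0][:,0]
E
python3 - <<'E'
from h import *
for c in('top','side'):
    d=save(c,c+'0'); print(c,d['xyz'],d['attitude'],d['intrinsics'])
print(monitor.get_obs())
E
```

```text
pics
top [ 333.92074211   47.60352555 1102.64999411] [-0.04953395  0.71371514 -0.69498429  0.07179078] [[443.93517487   0.         273.70602152]
 [  0.         443.93517487 213.12531591]
 [  0.           0.           1.        ]]
side [131.77058317 622.68273996 519.02474866] [ 0.15099532 -0.26907998  0.8337213  -0.45793577] [[384.45432413   0.         277.670907  ]
 [  0.         384.45432413 207.72812361]
 [  0.           0.           1.        ]]
{'clock': 0.1, 'joint_positions': array([ 1.29209223,  0.3217351 , -0.07010663,  1.45153066,  0.02258898,
        1.37078665, -0.05684518]), 'joint_velocities': array([ 5.12378213e-04, -4.79362122e-05,  1.24870449e-03, -1.43156074e-03,
       -3.75607900e-04, -1.39929672e-03,  1.86563644e-03]), 'joint_torque': array([ 6.40514509e-05, -4.92574060e+01, -4.05615158e-01, -3.13394308e+01,
       -6.41383510e-02,  3.95620940e-02,  7.60888406e-05]), 'eef_pos': array([ 187.45293631, -621.90037346,  232.59118856]), 'ee_rot': array([-8.21164935e-04,  9.89294651e-01,  1.45929414e-01, -1.58437039e-04]), 'contact_force': array([-0.77047499,  0.32008315, -0.32171587]), 'torque': array([ 0.00781571, -0.02272703,  0.04376933]), 'opening': 1.0037518958117473}
```

```bash
python3 - <<'E'
import cv2
for c in('top0','side0'):
    cv2.imwrite(f'pics/{c}b.png',cv2.resize(cv2.imread(f'pics/{c}.png'),(800,600),interpolation=cv2.INTER_CUBIC))
E
```

```text
(no output)
```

View pics/top0b.png

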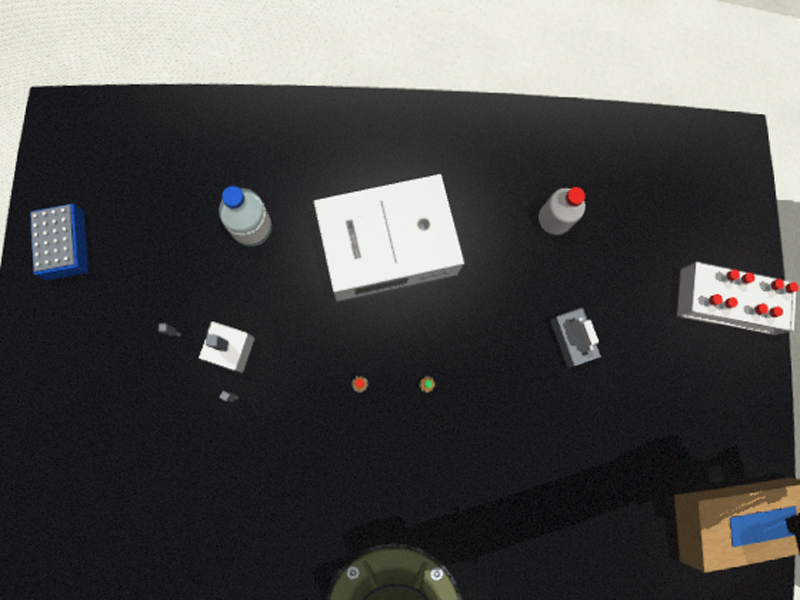

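View pics/side0b.png

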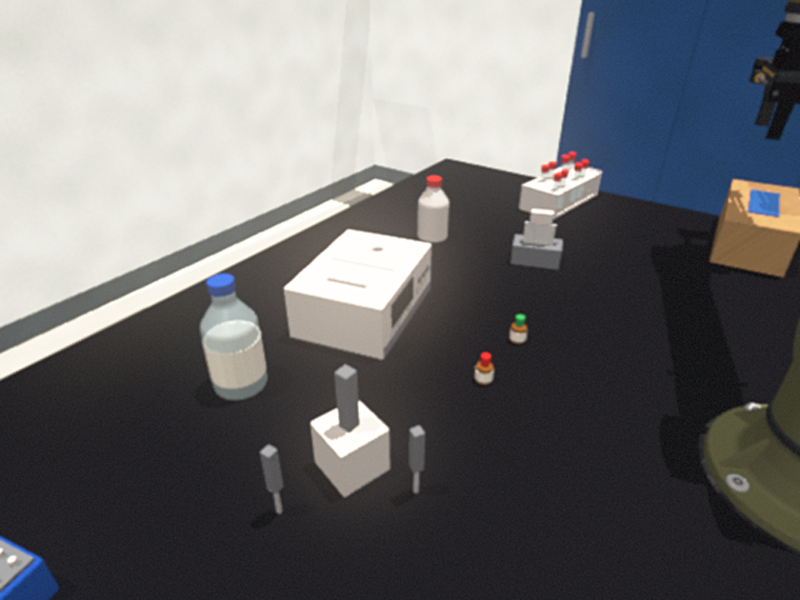

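The top view, in 800x600 pixels, shows the reader with its slot at (352,239) and hole at (424,224), the rack and plate at (580,336), and the stand at (226,345). The vials are at (360,384) and (428,384). There are three pin-tool look-alikes: (217,342) in the stand, (165,328) and (230,397). The one in the stand is the largest and stands in the white block, so it fits. I'll confirm that in an enlarged crop mosaic.

```bash
python3 - <<'E'
import cv2, numpy as np
im=cv2.imread('pics/top0.png')
f=lambda x,y,w,h,s:cv2.resize(im[y:y+h,x:x+w],(w*s,h*s),interpolation=cv2.INTER_CUBIC)
a=f(215,115,115,100,4)      #460x400 reader
b=f(380,205,48,60,7)        #336x420 rack  
c=f(100,210,90,80,4)       #360x320
out=np.zeros((600,800,3),np.uint8)
out[:400,:460]=a; out[:420,462:798]=b
c=f(105,218,75,45,4); out[420:600,0:300]=c
c2=f(105,218,75,72,2)
s=cv2.imread('pics/side0.png'); q=cv2.resize(s[250:365,175:305],None,fx=1.5,fy=1.5); out[424:424+q.shape[0],462:462+q.shape[1]]=q
cv2.imwrite('pics/m1.png',out)
E
```

```text
(no output)
```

View pics/m1.png

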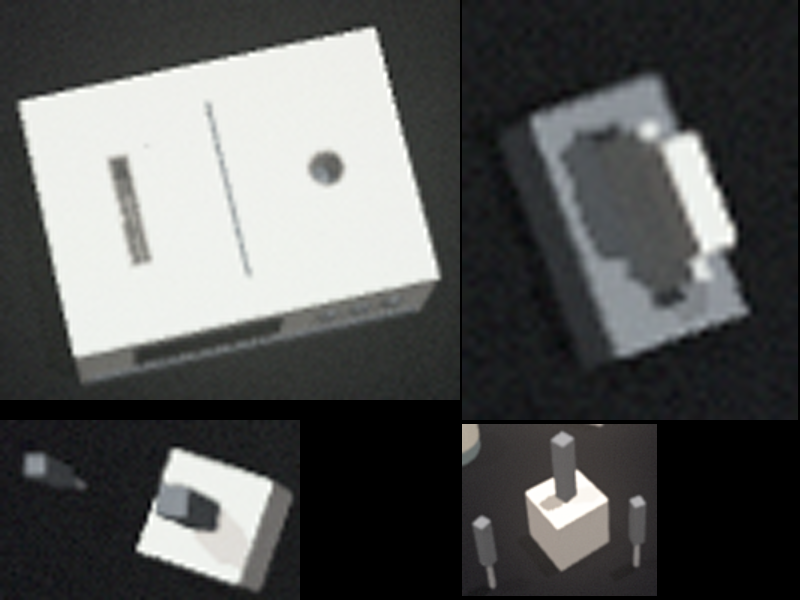

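The crop confirms it: the tool in the stand is clearly thicker than the two look-alikes, and all the outlines are readable.

```bash
python3 - <<'E'
from h import *
np.set_printoptions(precision=1,suppress=True)
d=load('top0')
def P(pts,o,off,s,z): return px(d,(np.array(pts)-o+.5)/s-.5+off,z)[:,:2]
def rep(n,p):
    print(n,'c',p.mean(0),'edges',np.linalg.norm(np.roll(p,-1,0)-p,axis=1),'ang',[round(float(np.degrees(np.arctan2(*(q[::-1])))),1) for q in np.roll(p,-1,0)-p])
rep('reader',P([(20,101),(376,27),(440,277),(76,356)],(0,0),(215,115),4,90))
rep('slot',P([(118,156),(141,264)],(0,0),(215,115),4,90))
print('hole',P([(326,168)],(0,0),(215,115),4,90))
rep('rack',P([(530,117),(662,73),(748,312),(612,360)],(462,0),(380,205),7,40))
rep('handle',P([(664,142),(695,130),(736,240),(706,256)],(462,0),(380,205),7,105))
rep('stand',P([(175,447),(275,482),(240,586),(137,551)],(0,420),(105,218),4,65))
rep('styl',P([(165,485),(193,489),(186,516),(156,509)],(0,420),(105,218),4,145))
rep('vial',px(d,np.array([(360,384),(428,384)])*.7,45)[:,:2])
rep('bottles',px(d,np.array([(232,196),(576,196)])*.7,150)[:,:2])
E
```

```text
reader c [633.9  25. ] edges [219.8 159.7 218.8 159.2] ang [-75.6, -165.9, 104.3, 14.5]
slot c [618.5  83.4] edges [67.5 67.5] ang [-166.4, 13.6]
hole [[648.1 -32.4]]
rack c [ 472.9 -308.5] edges [51.7 89.6 53.1 89.7] ang [-70.6, -160.8, 109.6, 18.2]
handle c [ 472.6 -308.2] edges [11.7 38.9 11.9 40.2] ang [-68.3, -160.2, 117.9, 19.7]
stand c [438.1 291.6] edges [63.9 64.1 65.1 65. ] ang [-107.3, 164.5, 73.6, -16.5]
styl c [438.5 290.7] edges [15.7 15.1 17.1 13.9] ang [-96.2, 169.0, 79.0, -17.0]
vial c [383.9   8.1] edges [113.1 113.1] ang [-88.6, 91.4]
bottles c [676.3  -0.3] edges [550.7 550.7] ang [-87.9, 92.1]
```

```bash
cat > go.py <<'E'
import sys
from h import *
# usage: go.py x y z yawdeg -> remaining shift in tool cm, turn in tool rad (straight down tool)
x,y,z,w=map(float,sys.argv[1:5]); o=monitor.get_obs()
M=rot(o['ee_rot']); p=np.array(o['eef_pos'])
T=R.from_euler('z',w,degrees=True).as_matrix()@np.diag([1,-1,-1.])
s=M.T@(np.array([x,y,z])-p)/10; t=R.from_matrix(M.T@T).as_rotvec()
n=max(np.abs(s).max()/4.1,np.abs(t).max()/.12)
print('clock',round(o['clock'],2),'pos',p.round(1),'F',np.round(o['contact_force'],1),'open',round(o['opening'],3),'yaw',round(np.degrees(np.arctan2(M[1,0],M[0,0])),1))
print('shift cm',s.round(2),'turn',t.round(3),'rows>=',round(n,2))
E
python3 go.py 473 -308.4 190 19
```

```text
clock 0.1 pos [ 187.5 -621.9  232.6] F [-0.8  0.3 -0.3] open 1.004 yaw 16.8
shift cm [ 36.39 -21.76   4.29] turn [-0.002  0.    -0.039] rows>= 8.88
```

arm_command --targets '[0,0,-0.004,3.3,-1.98,0.39,0.2,0,0,-0.004,3.3,-1.98,0.39,0.2,0,0,-0.004,3.3,-1.98,0.39,0.2,0,0,-0.004,3.3,-1.98,0.39,0.2,0,0,-0.004,3.3,-1.98,0.39,0.2,0,0,-0.004,3.3,-1.98,0.39,0.2,0,0,-0.004,3.3,-1.98,0.39,0.2,0,0,-0.004,3.3,-1.98,0.39,0.2,0,0,-0.004,3.3,-1.98,0.39,0.2,0,0,-0.003,3.3,-1.98,0.39,0.2,0,0,0,3.0,-1.8,0.39,0.2,0,0,0,0,0,0,0.2]'

```text
clock: 1.1
eef_pos: [469.2, -292.6, 179.8]
ee_rot: [-0.004, 0.987, 0.161, -0.004]
contact_force: [0.6, 1.4, 0.2]
opening: 0.6
```

```bash
python3 go.py 473 -308.4 190 19
```

```text
clock 1.1 pos [ 469.2 -292.6  179.8] F [0.6 1.4 0.2] open 0.6 yaw 18.5
shift cm [-0.15  1.61 -1.04] turn [-0.009  0.006 -0.009] rows>= 0.39
```

arm_command --targets '[-0.009,0.006,-0.009,-0.15,1.6,0,0.2,0,0,0,0,0,0,0.2]'

```text
clock: 1.27
eef_pos: [474.5, -305.8, 178.7]
ee_rot: [-0.0, 0.986, 0.169, -0.0]
contact_force: [-0.5, -0.5, 0.1]
opening: 0.601
```

```bash
python3 go.py 473 -308.4 190 19; python3 - <<'E'
from h import *
d=save('wrist','w1')
for z in (105,): print(proj(d,[[472.9,-308.4,z]]), proj(d,[[472.9,-308.4,40]]))
E
```

```text
clock 1.27 pos [ 474.5 -305.8  178.7] F [-0.5 -0.5  0.1] open 0.601 yaw 19.5
shift cm [-0.23  0.2  -1.13] turn [-0.001  0.001  0.008] rows>= 0.28
[[280.28650937 227.12947207]] [[279.88341839 205.0956802 ]]
```

View pics/w1.png

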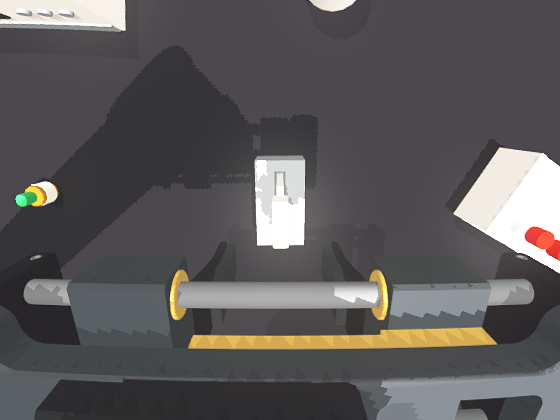

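The wrist view has the handle at about (281,226) against a predicted (280,227), so the top-view measurement holds. I'll go down and grasp.

arm_command --targets '[0,0,0.008,-0.23,0.2,2.5,0.2,0,0,0,0,0,3.0,0.2,0,0,0,0,0,2.5,0.2,0,0,0,0,0,0.5,0.2,0,0,0,0,0,0,0.2]'

```text
clock: 1.73
eef_pos: [469.6, -314.4, 92.7]
ee_rot: [0.001, 0.987, 0.159, -0.0]
contact_force: [-0.5, -0.3, 0.9]
opening: 0.598
```

```bash
python3 go.py 473 -308.4 86 19
```

```text
clock 1.73 pos [ 469.6 -314.4   92.7] F [-0.5 -0.3  0.9] open 0.598 yaw 18.3
shift cm [ 0.51 -0.46  0.67] turn [ 0.001  0.    -0.013] rows>= 0.16
```

arm_command --targets '[0,0,-0.006,0.25,-0.23,0.3,0.2,0,0,-0.006,0.2,-0.2,0.3,0.2,0,0,0,0,0,0,0.2,0,0,0,0,0,0,0.2]'

```text
clock: 2.07
eef_pos: [473.1, -311.4, 89.8]
ee_rot: [0.002, 0.987, 0.163, 0.001]
contact_force: [0.7, 0.1, 0.2]
opening: 0.601
```

```bash
python3 go.py 473 -308.4 86 19
```

```text
clock 2.07 pos [ 473.1 -311.4   89.8] F [0.7 0.1 0.2] open 0.601 yaw 18.8
shift cm [ 0.09 -0.29  0.38] turn [ 0.004 -0.002 -0.004] rows>= 0.09
```

arm_command --targets '[0.003,-0.002,-0.004,0.1,-0.3,0.35,0.2,0,0,0,0,0,0,0.2,0,0,0,0,0,0,-1,0,0,0,0,0,0,-1,0,0,0,0,0,0,-1,0,0,0,0,0,0,-1,0,0,0,0,0,0,-1,0,0,0,0,0,0,-1]'

```text
clock: 2.73
eef_pos: [475.2, -308.5, 89.3]
ee_rot: [0.003, 0.986, 0.166, 0.002]
contact_force: [0.3, -0.1, -0.0]
opening: 0.225
```

```bash
python3 go.py 473 -308.4 86 19
```

```text
clock 2.73 pos [ 475.2 -308.5   89.3] F [ 0.3 -0.1 -0. ] open 0.225 yaw 19.1
shift cm [-0.21 -0.09  0.33] turn [ 0.006 -0.003  0.002] rows>= 0.08
```

arm_command --targets '[0,0,0,-0.1,0,0.25,-1,0,0,0,0,0,0,-1,0,0,0,0,0,0,-1,0,0,0,0,0,0,-1]'

```text
clock: 3.07
eef_pos: [475.2, -308.8, 87.7]
ee_rot: [0.003, 0.986, 0.166, 0.003]
contact_force: [0.3, -0.3, 1.3]
opening: 0.155
```

```bash
python3 go.py 473 -308.4 86 19
```

```text
clock 3.07 pos [ 475.2 -308.8   87.7] F [ 0.3 -0.3  1.3] open 0.155 yaw 19.1
shift cm [-0.2  -0.11  0.16] turn [ 0.007 -0.004  0.002] rows>= 0.06
```

arm_command --targets '[0,0,0,0,0,-1.5,-1,0,0,0,0,0,-2.5,-1,0,0,0,0,0,-2.5,-1,0,0,0,0,0,-2.5,-1,0,0,0,0,0,-1.5,-1,0,0,0,0,0,0,-1,0,0,0,0,0,0,-1]'

```text
clock: 3.65
eef_pos: [471.0, -307.9, 191.6]
ee_rot: [0.0, 0.986, 0.165, -0.001]
contact_force: [-0.2, -0.0, -1.3]
opening: 0.161
```

```bash
python3 go.py 621 83.6 205 14.3; python3 - <<'E'
from h import *
d=save('wrist','w2')
E
```

```text
clock 3.65 pos [ 471.  -307.9  191.6] F [-0.2 -0.  -1.3] open 0.161 yaw 19.1
shift cm [ 26.96 -32.11  -1.4 ] turn [-0.     0.002  0.083] rows>= 7.83
```

arm_command --targets '[0,0,0.008,1.5,-1.7,-0.3,-1,0,0,0.008,2.5,-2.9,-0.3,-1,0,0,0.008,2.5,-2.9,-0.3,-1,0,0,0.008,2.5,-2.9,-0.2,-1,0,0,0.008,2.5,-2.9,-0.1,-1,0,0,0.008,2.5,-2.9,-0.1,-1,0,0,0.008,2.5,-2.9,-0.1,-1,0,0,0.008,2.5,-2.9,-0.1,-1,0,0,0.008,2.5,-2.9,-0.1,-1,0,0,0.008,2.5,-2.9,-0.1,-1,0,0,0,1.2,-1.4,0,-1,0,0,0,0,0,0,-1]'

```text
clock: 4.7
eef_pos: [624.8, 54.9, 182.4]
ee_rot: [-0.006, 0.993, 0.118, -0.016]
contact_force: [0.1, 0.0, -1.6]
opening: 0.16
```

```bash
python3 go.py 621 83.6 205 14.3
```

```text
clock 4.7 pos [624.8  54.9 182.4] F [ 0.1  0.  -1.6] open 0.16 yaw 13.5
shift cm [ 0.23 -2.91 -2.22] turn [-0.016  0.031 -0.014] rows>= 0.71
```

arm_command --targets '[-0.008,0.015,-0.007,0.15,-1.5,-1.2,-1,-0.008,0.015,-0.007,0.1,-1.3,-1.0,-1,0,0,0,0,0,0,-1,0,0,0,0,0,0,-1]'

```text
clock: 5.03
eef_pos: [617.8, 84.6, 201.6]
ee_rot: [0.001, 0.992, 0.126, -0.003]
contact_force: [0.0, 0.2, -1.1]
opening: 0.162
```

```bash
python3 go.py 621 83.6 200 14.3; python3 - <<'E'
from h import *
np.set_printoptions(precision=1,suppress=True)
d=save('wrist','w3'); t=save('top','t3'); s=save('side','s3')
a=cv2.imread('pics/w3.png');
o=np.zeros((600,800,3),np.uint8)
o[:300,:400]=cv2.resize(a,(400,300))
S=cv2.imread('pics/s3.png'); T=cv2.imread('pics/t3.png')
print(proj(s,[[619.2,83.1,90]]),proj(d,[[619.2,83.1,90]]),proj(t,[[619.2,83.1,90]]))
o[:300,400:]=cv2.resize(S[120:240,180:340],(400,300),interpolation=2)
o[300:,:400]=cv2.resize(a[120:270,180:380],(400,300),interpolation=2)
o[300:,400:]=cv2.resize(T[110:230,200:360],(400,300),interpolation=2)
cv2.imwrite('pics/m3.png',o)
E
```

```text
clock 5.03 pos [617.8  84.6 201.6] F [ 0.   0.2 -1.1] open 0.162 yaw 14.5
shift cm [0.29 0.18 0.16] turn [0.001 0.007 0.003] rows>= 0.07
[[243.1 196.8]] [[279.8 209. ]] [[247.1 166.8]]
```

View pics/m3.png

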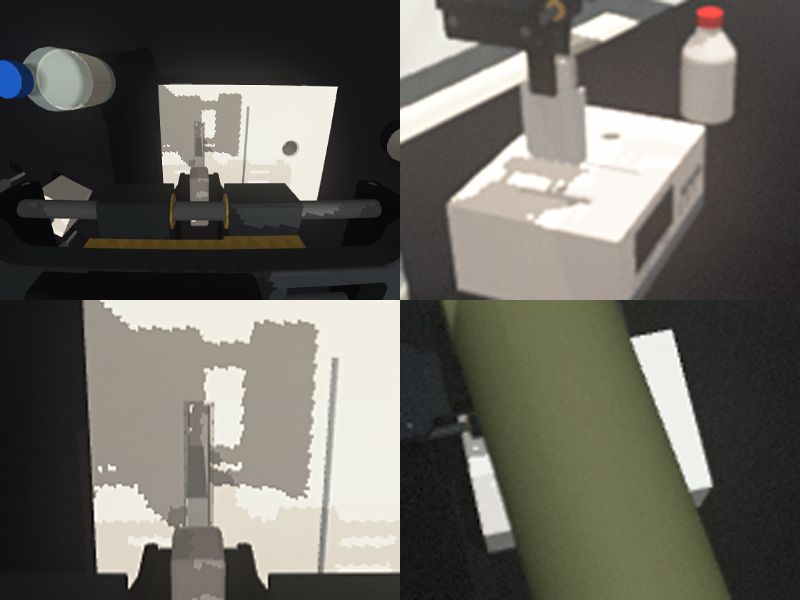

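The mosaic shows the plate upright in the jaws above the reader. In the wrist picture the slot's far end spans u about 272 to 286 (row 321), almost in line with the plate. I'll check the y offset numerically.

```bash
python3 - <<'E'
from h import *
np.set_printoptions(precision=2,suppress=True)
d=load('w3'); o=monitor.get_obs(); M=rot(o['ee_rot']); p=np.array(o['eef_pos'])
print('cam in tool',M.T@(np.array(d['xyz'])-p))
f=lambda x,y,z:p+M@np.array([x,y,z])
print('plate far bottom',proj(d,[f(-2+s*22,0,77.7) for s in(-1,1)]),'plate far edge mid',proj(d,[f(26,0,40),f(-30,0,40)]))
A=np.radians(14.3);c=np.array([619.2,83.1,90]);X=np.array([np.cos(A),np.sin(A),0])
print('slot ends',proj(d,[c+33*X,c-33*X]))
E
```

```text
cam in tool [  80.79   -1.13 -151.54]
plate far bottom [[279.19 249.15]
 [279.32 199.15]] plate far edge mid [[279.58 204.85]
 [279.37 278.04]]
slot ends [[279.95 174.08]
 [279.66 241.55]]
```

```bash
python3 go.py 621.7 83.9 175 14.3
```

```text
clock 5.18 pos [618.3  83.6 201.5] F [ 0.5 -0.5 -0.4] open 0.156 yaw 14.4
shift cm [0.35 0.05 2.65] turn [0.    0.007 0.001] rows>= 0.65
```

arm_command --targets '[0,0.004,0,0.2,0.03,1.3,-1,0,0.003,0,0.15,0.02,1.0,-1,0,0,0,0,0,0,-1,0,0,0,0,0,0,-1]'

```text
clock: 5.52
eef_pos: [622.5, 78.3, 177.8]
ee_rot: [0.002, 0.993, 0.121, 0.001]
contact_force: [0.5, 0.8, -0.4]
opening: 0.16
```

```bash
python3 go.py 621.7 83.9 175 14.3
```

```text
clock 5.52 pos [622.5  78.3 177.8] F [ 0.5  0.8 -0.4] open 0.16 yaw 13.9
shift cm [ 0.06 -0.56  0.28] turn [ 0.004 -0.001 -0.006] rows>= 0.14
```

arm_command --targets '[0.004,0,-0.006,0,-0.5,0,-1,0,0,0,0,0,0,-1,0,0,0,0,0,0,-1]'

```text
clock: 5.77
eef_pos: [621.3, 82.0, 177.9]
ee_rot: [-0.0, 0.992, 0.123, 0.0]
contact_force: [0.7, -0.1, -0.2]
opening: 0.159
```

```bash
python3 go.py 621.7 83.9 175 14.3
```

```text
clock 5.77 pos [621.3  82.  177.9] F [ 0.7 -0.1 -0.2] open 0.159 yaw 14.2
shift cm [ 0.09 -0.17  0.29] turn [-0.001 -0.    -0.002] rows>= 0.07
```

arm_command --targets '[0,0,0,0.05,-0.2,0,-1,0,0,0,0,0,0,-1,0,0,0,0,0,0.4,-1,0,0,0,0,0,0,-1]'

```text
clock: 6.1
eef_pos: [621.8, 85.1, 174.8]
ee_rot: [-0.0, 0.992, 0.124, 0.001]
contact_force: [-0.4, -0.4, -1.1]
opening: 0.158
```

```bash
python3 go.py 621.7 83.9 165 14.3
```

```text
clock 6.1 pos [621.8  85.1 174.8] F [-0.4 -0.4 -1.1] open 0.158 yaw 14.2
shift cm [-0.05  0.11  0.98] turn [-0.001 -0.002 -0.001] rows>= 0.24
```

arm_command --targets '[0,0,0,-0.03,0.12,0,-1,0,0,0,0,0,0,-1,0,0,0,0,0,0.4,-1,0,0,0,0,0,0,-1]'

```text
clock: 6.43
eef_pos: [621.9, 83.8, 170.4]
ee_rot: [-0.0, 0.992, 0.124, 0.001]
contact_force: [0.1, 0.1, -1.0]
opening: 0.159
```

```bash
python3 go.py 621.7 83.9 165 14.3
```

```text
clock 6.43 pos [621.9  83.8 170.4] F [ 0.1  0.1 -1. ] open 0.159 yaw 14.2
shift cm [-0.01 -0.02  0.54] turn [-0.    -0.002 -0.001] rows>= 0.13
```

Aligned to within the measurement. The lower edge is at about 93 mm, so I'll enter the slot in small steps.

arm_command --targets '[0,0,0,0,0,0.4,-1,0,0,0,0,0,0,-1,0,0,0,0,0,0.4,-1,0,0,0,0,0,0,-1]'

```text
clock: 6.77
eef_pos: [621.7, 83.6, 161.2]
ee_rot: [-0.0, 0.992, 0.124, 0.001]
contact_force: [0.1, 0.6, -1.4]
opening: 0.157
```

```bash
python3 go.py 621.7 83.9 123 14.3
```

```text
clock 6.77 pos [621.7  83.6 161.2] F [ 0.1  0.6 -1.4] open 0.157 yaw 14.2
shift cm [ 0.   -0.03  3.82] turn [-0.    -0.001 -0.001] rows>= 0.93
```

arm_command --targets '[0,0,0,0,0,0.6,-1,0,0,0,0,0,0,-1,0,0,0,0,0,0.7,-1,0,0,0,0,0,0,-1,0,0,0,0,0,0.7,-1,0,0,0,0,0,0,-1]'

```text
clock: 7.27
eef_pos: [621.5, 83.5, 138.7]
ee_rot: [-0.0, 0.992, 0.124, 0.0]
contact_force: [-0.6, -0.7, -1.2]
opening: 0.157
```

```bash
python3 go.py 621.7 83.9 123 14.3
```

```text
clock 7.27 pos [621.5  83.5 138.7] F [-0.6 -0.7 -1.2] open 0.157 yaw 14.2
shift cm [ 0.03 -0.03  1.57] turn [-0.001 -0.001 -0.001] rows>= 0.38
```

arm_command --targets '[0,0,0,0,0,0.6,-1,0,0,0,0,0,0,-1,0,0,0,0,0,0.5,-1,0,0,0,0,0,0,-1,0,0,0,0,0,0.4,-1,0,0,0,0,0,0.1,-1,0,0,0,0,0,0.1,-1]'

```text
clock: 7.85
eef_pos: [622.3, 84.2, 122.5]
ee_rot: [-0.0, 0.992, 0.124, 0.001]
contact_force: [-2.8, -1.5, 6.0]
opening: 0.162
```

```bash
python3 go.py 621.7 83.9 123 14.3
```

```text
clock 7.85 pos [622.3  84.2 122.5] F [-2.8 -1.5  6. ] open 0.162 yaw 14.2
shift cm [-0.06  0.01 -0.05] turn [-0.    -0.003 -0.001] rows>= 0.02
```

The floor contact force is 6 N at the expected height, so the plate is home. I'll release it and rise.

arm_command --targets '[0,0,0,0,0,0,0,0,0,0,0,0,0,0,0,0,0,0,0,0,0,0,0,0,0,0,0,0,0,0,0,0,0,0,0,0,0,0,0,0,-1.5,0,0,0,0,0,0,-2.5,0,0,0,0,0,0,-2.5,0,0,0,0,0,0,-2.5,0,0,0,0,0,0,-1.0,0,0,0,0,0,0,0,0,0,0,0,0,0,0,0]'

```text
clock: 8.85
eef_pos: [621.0, 83.8, 223.3]
ee_rot: [-0.001, 0.992, 0.124, -0.0]
contact_force: [-0.2, 0.9, -0.6]
opening: 0.499
```

```bash
python3 go.py 438.3 291.2 200 -16; python3 - <<'E'
from h import *
np.set_printoptions(precision=1,suppress=True)
d=save('wrist','w4'); a=cv2.imread('pics/w4.png')
print(proj(d,[[619.2,83.1,140],[619.2,83.1,90],[648.7,-33.2,90]]))
o=np.zeros((600,800,3),np.uint8)
o[:420,:560]=a
s=save('side','s4'); S=cv2.imread('pics/s4.png')
o[360:600,480:800]=cv2.resize(S[120:240,180:340],(320,240),interpolation=2)
cv2.imwrite('pics/m4.png',o)
E
```

```text
clock 8.85 pos [621.   83.8 223.3] F [-0.2  0.9 -0.6] open 0.499 yaw 14.2
shift cm [-12.61 -24.6    2.38] turn [-0.001  0.001  0.528] rows>= 6.0
[[278.3 222.8]
 [278.3 206.2]
 [396.1 206.2]]
```

View pics/m4.png

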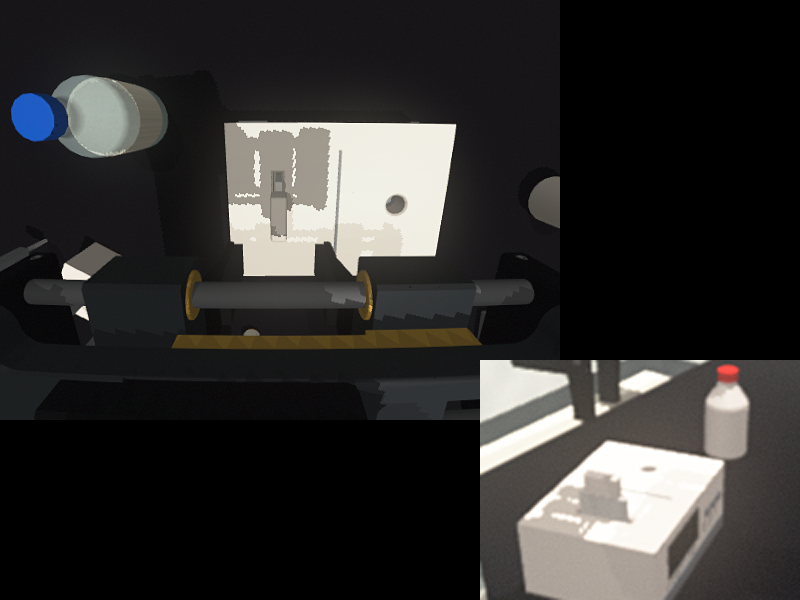

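The plate stands home and upright. The hole is at (396,204) against a predicted (396,206). Next is the stand.

arm_command --targets '[0,0,0.066,-1.6,-3.05,0,0,0,0,0.066,-1.8,-2.95,0,0,0,0,0.066,-2.0,-2.8,0,0,0,0,0.066,-2.2,-2.65,0,0,0,0,0.066,-2.35,-2.5,0,0,0,0,0.066,-2.5,-2.3,0,0,0,0,0.066,-2.65,-2.1,0,0,0,0,0.04,-1.8,-1.2,0,0,0,0,0,0,0,0,0,0,0,0,0,0,0,0]'

```text
clock: 9.78
eef_pos: [431.6, 279.4, 205.3]
ee_rot: [0.006, 0.99, -0.142, -0.013]
contact_force: [0.8, -0.8, -0.2]
opening: 0.499
```

```bash
python3 go.py 438.3 291.2 200 -16
```

```text
clock 9.78 pos [431.6 279.4 205.3] F [ 0.8 -0.8 -0.2] open 0.499 yaw -16.3
shift cm [ 0.32 -1.33  0.51] turn [ 0.015  0.024 -0.006] rows>= 0.32
```

arm_command --targets '[0.008,0.012,-0.003,0.2,-0.7,0,0,0.008,0.012,-0.003,0.15,-0.6,0,0,0,0,0,0,0,0,0,0,0,0,0,0,0,0]'

```text
clock: 10.12
eef_pos: [440.9, 288.5, 202.3]
ee_rot: [-0.0, 0.99, -0.14, -0.0]
contact_force: [-0.7, 0.3, 0.3]
opening: 0.499
```

```bash
python3 - <<'E'
from h import *
np.set_printoptions(precision=1,suppress=True)
d=save('wrist','w5'); a=cv2.imread('pics/w5.png')
print(proj(d,[[438.3,291.2,145],[438.3,291.2,65]]))
cv2.imwrite('pics/w5c.png',cv2.resize(a[130:280,180:380],(800,600),interpolation=2))
E
python3 go.py 438.3 291.2 102 -16
```

```text
[[276.2 236. ]
 [276.7 206.6]]
clock 10.17 pos [441.  288.4 202.3] F [-0.1 -0.4  1.6] open 0.504 yaw -16.1
shift cm [-0.34 -0.19 10.03] turn [-0.     0.    -0.002] rows>= 2.45
```

View pics/w5c.png

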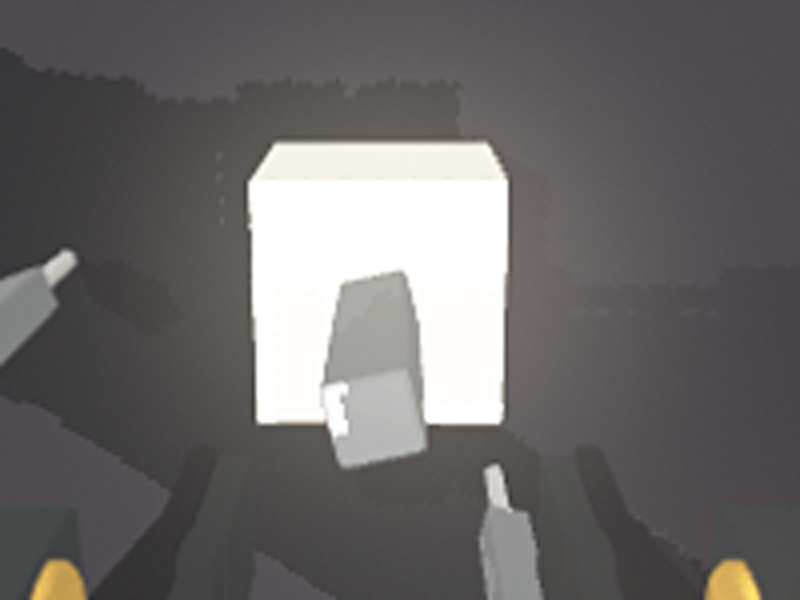

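The crop shows the tool's handle top at about (376,418), which is full-frame (274,234.5), turned about 11° from the stand. I'll work out the handle's yaw, its position and the clearance to the look-alikes.

```bash
python3 - <<'E'
from h import *
np.set_printoptions(precision=1,suppress=True)
d=load('w5'); g=lambda L,z:px(d,(np.array(L)+.5)/4-.5+[180,130],z)[:,:2]
p=g([(322,385),(408,370),(427,449),(343,467)],145); e=np.roll(p,-1,0)-p
print(p.mean(0),np.linalg.norm(e,axis=1),np.degrees(np.arctan2(e[:,1],e[:,0])))
s=g([(250,181),(507,181),(503,424),(257,424)],65); e=np.roll(s,-1,0)-s
print(s.mean(0),np.linalg.norm(e,axis=1),np.degrees(np.arctan2(e[:,1],e[:,0])))
print('pins on table',g([(65,255),(493,470)],0))
E
```

```text
[440.3 292.8] [16.5 16.5 16.6 17.2] [-95.7 176.8  86.9  -3.6]
[439.4 293.3] [63.8 64.7 65.  64.8] [-106.2  164.5   73.9  -16.5]
pins on table [[464.5 388.5]
 [357.5 279.3]]
```

arm_command --targets '[0,0,-0.1,-0.08,-0.2,0,0,0,0,-0.1,-0.08,-0.2,0,0,0,0,0,0,0,0,0,0,0,0,0,0,0,0]'

```text
clock: 10.5
eef_pos: [442.8, 289.9, 201.9]
ee_rot: [0.0, 0.999, -0.041, -0.0]
contact_force: [-0.5, -0.7, 0.0]
opening: 0.502
```

```bash
python3 go.py 439.3 292.2 102 -4.2
```

```text
clock 10.5 pos [442.8 289.9 201.9] F [-0.5 -0.7  0. ] open 0.502 yaw -4.7
shift cm [-0.36 -0.2   9.99] turn [ 0.     0.001 -0.008] rows>= 2.44
```

arm_command --targets '[0,0,-0.008,-0.4,-0.25,0.5,0,0,0,0,0,0,1.2,0,0,0,0,0,0,1.2,0,0,0,0,0,0,0,0,0,0,0,0,0,0,0]'

```text
clock: 10.92
eef_pos: [439.0, 291.4, 169.2]
ee_rot: [0.001, 0.999, -0.041, -0.001]
contact_force: [-0.0, 0.5, 0.7]
opening: 0.502
```

```bash
python3 go.py 439.3 292.2 102 -4.2
```

```text
clock 10.92 pos [439.  291.4 169.2] F [-0.   0.5  0.7] open 0.502 yaw -4.7
shift cm [ 0.04 -0.08  6.72] turn [ 0.001  0.002 -0.008] rows>= 1.64
```

arm_command --targets '[0,0,-0.006,0.03,-0.08,1.2,0,0,0,0,0,0,1.5,0,0,0,0,0,0,1.5,0,0,0,0,0,0,1.0,0,0,0,0,0,0,0.4,0,0,0,0,0,0,0,0,0,0,0,0,0,0,0]'

```text
clock: 11.5
eef_pos: [439.0, 292.3, 107.7]
ee_rot: [0.001, 0.999, -0.038, -0.001]
contact_force: [-0.6, 0.6, 0.4]
opening: 0.501
```

```bash
python3 go.py 439.3 292.2 102 -4.2
```

```text
clock 11.5 pos [439.  292.3 107.7] F [-0.6  0.6  0.4] open 0.501 yaw -4.3
shift cm [0.03 0.   0.57] turn [ 0.001  0.003 -0.002] rows>= 0.14
```

arm_command --targets '[0,0.002,0,0,0,0.6,0,0,0,0,0,0,0,0,0,0,0,0,0,0,-1,0,0,0,0,0,0,-1,0,0,0,0,0,0,-1,0,0,0,0,0,0,-1,0,0,0,0,0,0,-1,0,0,0,0,0,0,-1,0,0,0,0,0,0,-1,0,0,0,0,0,0,-1]'

```text
clock: 12.33
eef_pos: [441.0, 293.5, 104.1]
ee_rot: [-0.001, 0.999, -0.038, 0.002]
contact_force: [-0.6, -0.0, -0.3]
opening: 0.205
```

```bash
python3 go.py 439.3 292.2 102 -4.2
```

```text
clock 12.33 pos [441.  293.5 104.1] F [-0.6 -0.  -0.3] open 0.205 yaw -4.3
shift cm [-0.16  0.14  0.21] turn [-0.001 -0.005 -0.002] rows>= 0.05
```

arm_command --targets '[0,0,0,0,0,-1.0,-1,0,0,0,0,0,-2.0,-1,0,0,0,0,0,-2.5,-1,0,0,0,0,0,-2.5,-1,0,0,0,0,0,-2.5,-1,0,0,0,0,0,-2.5,-1,0,0,0,0,0,-1.0,-1,0,0,0,0,0,0,-1,0,0,0,0,0,0,-1]'

```text
clock: 13.08
eef_pos: [440.5, 294.5, 253.8]
ee_rot: [-0.002, 0.999, -0.037, 0.004]
contact_force: [-0.6, 0.5, -0.0]
opening: 0.203
```

```bash
python3 go.py 649.7 -32.8 250 -4.3
```

```text
clock 13.08 pos [440.5 294.5 253.8] F [-0.6  0.5 -0. ] open 0.203 yaw -4.2
shift cm [23.27 31.1   0.41] turn [-0.005 -0.008  0.002] rows>= 7.59
```

arm_command --targets '[0,0,0,1.4,1.8,-0.2,-1,0,0,0,2.3,3.05,-0.2,-1,0,0,0,2.3,3.05,-0.2,-1,0,0,0,2.3,3.05,-0.2,-1,0,0,0,2.3,3.05,-0.1,-1,0,0,0,2.3,3.05,-0.1,-1,0,0,0,2.3,3.05,-0.1,-1,0,0,0,2.3,3.05,0,-1,0,0,0,2.3,3.05,0,-1,0,0,0,1.5,2,0,-1,0,0,0,0,0,0,-1,0,0,0,0,0,0,-1]'

```text
clock: 14.08
eef_pos: [631.5, -14.2, 239.4]
ee_rot: [-0.0, 0.999, -0.031, -0.012]
contact_force: [0.9, 1.4, -1.0]
opening: 0.206
```

```bash
python3 go.py 649.7 -32.8 210 -4.3
```

```text
clock 14.08 pos [631.5 -14.2 239.4] F [ 0.9  1.4 -1. ] open 0.206 yaw -3.6
shift cm [2.   1.74 2.9 ] turn [0.001 0.024 0.013] rows>= 0.71
```

arm_command --targets '[0,0.014,0.006,1.0,0.9,0.7,-1,0,0.01,0.006,0.7,0.6,0.5,-1,0,0,0,0,0,0,-1,0,0,0,0,0,0,-1]'

```text
clock: 14.42
eef_pos: [645.9, -28.5, 221.4]
ee_rot: [-0.0, 0.999, -0.036, -0.002]
contact_force: [-0.5, 1.0, -0.3]
opening: 0.203
```

```bash
python3 go.py 649.7 -32.8 195 -4.3
```

```text
clock 14.42 pos [645.9 -28.5 221.4] F [-0.5  1.  -0.3] open 0.203 yaw -4.1
shift cm [0.42 0.41 2.64] turn [-0.     0.004  0.004] rows>= 0.64
```

arm_command --targets '[0,0.003,0,0.3,0.3,0.5,-1,0,0,0,0.15,0.15,0.5,-1,0,0,0,0,0,0,-1,0,0,0,0,0,0,-1]'

```text
clock: 14.75
eef_pos: [649.8, -30.1, 211.0]
ee_rot: [-0.001, 0.999, -0.033, -0.0]
contact_force: [0.4, -0.3, -0.1]
opening: 0.202
```

```bash
python3 go.py 649.7 -32.8 195 -4.3;  python3 - <<'E'
from h import *
np.set_printoptions(precision=1,suppress=True)
w=save('wrist','w6'); s=save('side','s6'); O=monitor.get_obs(); M=rot(O['ee_rot']); p=np.array(O['eef_pos'])
tip=p+M@[0,0,94.1]; A=[649.7,-32.8,90]
out=np.zeros((600,800,3),np.uint8)
for k,(d,n) in enumerate(((w,'w6'),(s,'s6'))):
    u=proj(d,[tip,A]); c=u.mean(0).astype(int); print(n,u,'crop origin',c-[33,50],'scale 6'); a=cv2.imread(f'pics/{n}.png')
    out[:,k*400:k*400+396]=cv2.resize(a[c[1]-50:c[1]+50,c[0]-33:c[0]+33],(396,600),interpolation=2)
cv2.imwrite('pics/m6.png',out)
E
```

```text
clock 14.75 pos [649.8 -30.1 211. ] F [ 0.4 -0.3 -0.1] open 0.202 yaw -3.8
shift cm [0.01 0.27 1.6 ] turn [-0.001  0.001  0.009] rows>= 0.39
w6 [[278.3 216.8]
 [281.1 208. ]] crop origin [246 162] scale 6
s6 [[263.4 163.5]
 [264.4 173.2]] crop origin [230 118] scale 6
```

View pics/m6.png

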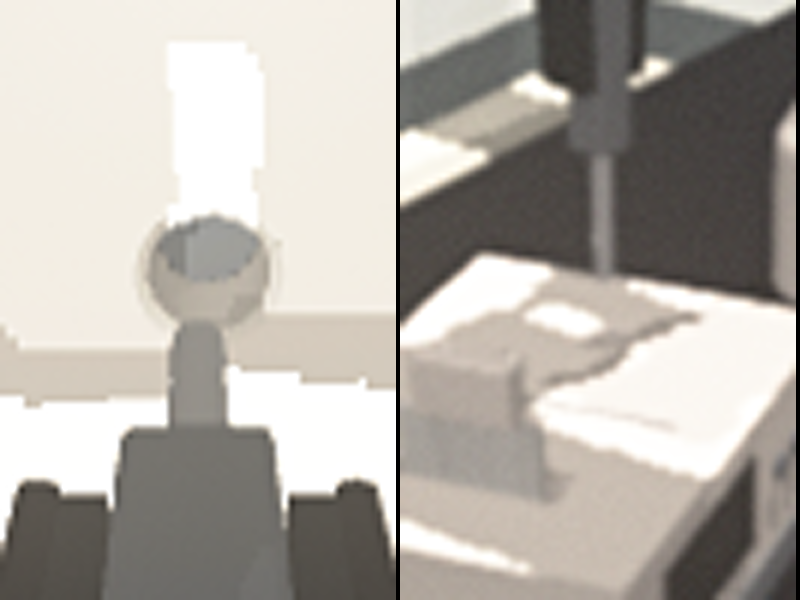

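The wrist view puts the hole at (281.1,207.3), predicted (281.1,208), and the pin tip at (278.8,216), predicted (278.3,216.8). So the tool sits straight in the jaws and needs about 2.7 mm more in y. In the side view the plate is still upright.

arm_command --targets '[0,0,0.004,0,0.3,0,-1,0,0,0,0,0,0,-1,0,0,0,0,0,0.7,-1,0,0,0,0,0,0,-1,0,0,0,0,0,0.6,-1,0,0,0,0,0,0,-1]'

```text
clock: 15.35
eef_pos: [650.0, -33.3, 198.1]
ee_rot: [-0.0, 0.999, -0.035, 0.001]
contact_force: [0.2, 0.3, -0.6]
opening: 0.206
```

```bash
python3 go.py 649.7 -32.8 165 -4.3
```

```text
clock 15.35 pos [650.  -33.3 198.1] F [ 0.2  0.3 -0.6] open 0.206 yaw -4.1
shift cm [-0.04 -0.04  3.31] turn [-0.001 -0.002  0.004] rows>= 0.81
```

arm_command --targets '[0,0,0,0,0,0.8,-1,0,0,0,0,0,0,-1,0,0,0,0,0,0.8,-1,0,0,0,0,0,0,-1,0,0,0,0,0,0.8,-1,0,0,0,0,0,0,-1,0,0,0,0,0,0.5,-1,0,0,0,0,0,0,-1]'

```text
clock: 16.02
eef_pos: [649.4, -33.2, 164.7]
ee_rot: [-0.001, 0.999, -0.035, -0.0]
contact_force: [-1.4, -0.1, -1.2]
opening: 0.205
```

```bash
python3 go.py 649.7 -32.8 152 -4.3
```

```text
clock 16.02 pos [649.4 -33.2 164.7] F [-1.4 -0.1 -1.2] open 0.205 yaw -4.1
shift cm [ 0.03 -0.04  1.27] turn [-0.001  0.     0.004] rows>= 0.31
```

arm_command --targets '[0,0,0,0,0,0.5,-1,0,0,0,0,0,0,-1,0,0,0,0,0,0.4,-1,0,0,0,0,0,0.2,-1,0,0,0,0,0,0.2,-1,0,0,0,0,0,0.2,-1]'

```text
clock: 16.52
eef_pos: [650.6, -33.1, 152.6]
ee_rot: [-0.0, 0.999, -0.035, 0.002]
contact_force: [-4.5, -0.7, 14.1]
opening: 0.207
```

```bash
python3 go.py 649.7 -32.8 152 -4.3
```

```text
clock 16.52 pos [650.6 -33.1 152.6] F [-4.5 -0.7 14.1] open 0.207 yaw -4.1
shift cm [-0.09 -0.02  0.06] turn [-0.001 -0.003  0.004] rows>= 0.03
```

arm_command --targets '[0,0,0,-0.05,0,0.2,-1,0,0,0,0,0,0.2,-1,0,0,0,0,0,0.2,-1,0,0,0,0,0,0.2,-1,0,0,0,0,0,0.2,-1,0,0,0,0,0,0.2,-1,0,0,0,0,0,0.2,-1,0,0,0,0,0,0.2,-1]'

```text
clock: 17.18
eef_pos: [650.2, -32.6, 152.7]
ee_rot: [0.002, 0.999, -0.036, 0.004]
contact_force: [-4.0, -0.1, 10.0]
opening: 0.206
```

```bash
python3 go.py 649.7 -32.8 152 -4.3; python3 - <<'E'
from h import *
for i in range(8): s=save('side','s7'); o=monitor.get_obs(); print(o['clock'],np.round(o['contact_force'],1),np.round(o['eef_pos'],1))
w=save('wrist','w7')
a=cv2.imread('pics/s7.png'); b=cv2.imread('pics/w7.png'); out=np.zeros((600,800,3),np.uint8)
out[:,:400]=cv2.resize(a[110:230,200:280],(400,600),interpolation=2); out[:,400:]=cv2.resize(b[120:270,190:290],(400,600),interpolation=2)
cv2.imwrite('pics/m7.png',out)
E
```

```text
clock 17.18 pos [650.2 -32.6 152.7] F [-4.  -0.1 10. ] open 0.206 yaw -4.1
shift cm [-0.05  0.02  0.07] turn [ 0.004 -0.008  0.004] rows>= 0.06
17.2333 [-3.8  1.2  9.6] [650.1 -32.6 152.7]
17.2833 [-3.3  0.5  9.5] [650.2 -32.6 152.7]
17.3333 [-3.5  0.6 10.8] [650.1 -32.6 152.7]
17.3833 [-4.4  0.3 10. ] [650.2 -32.6 152.7]
17.4333 [-3.2 -0.3  9.9] [650.2 -32.6 152.7]
17.4833 [-3.1 -0.1  9.6] [650.2 -32.7 152.7]
17.5333 [-3.7 -0.4 10.1] [650.2 -32.6 152.7]
17.5833 [-4.   0.4  9.9] [650.2 -32.6 152.7]
```

View pics/m7.png

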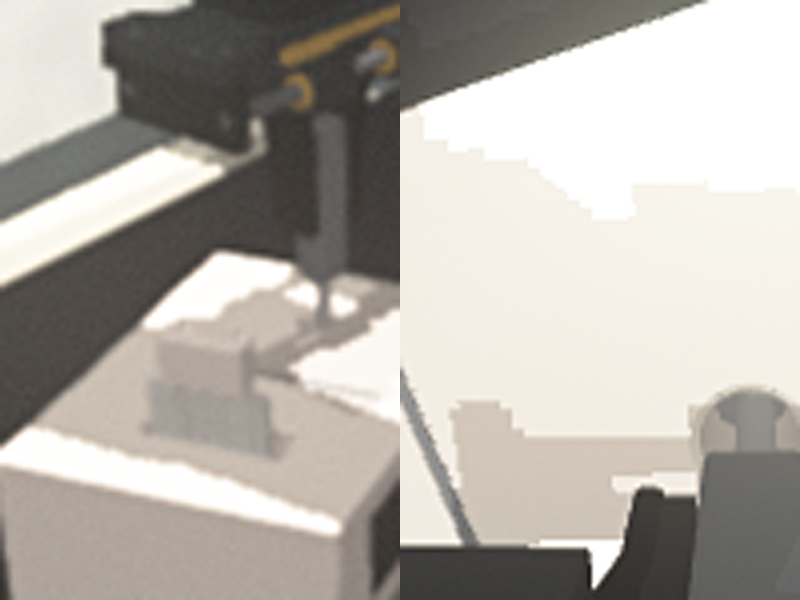

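The pin is in the hole, the push holds steady at 10 N (5 N is needed), and the plate is seated and clear of the fingers. I'm handing it in.

```bash
python3 -c "
from h import *
print(job_done()); o=monitor.get_obs(); print(o['clock'],o['contact_force'],o['eef_pos'])"
```

```text
the job is handed in; nothing more can be done
None
the job is handed in; nothing more can be done
```

I slid the check plate home into the reader's slot and let go of it. I then took the largest pin tool from its stand, pressed the recessed button down through the hole, and handed the job in at about 17.6 s with it still held. No verdict is reported, and `job_done()` allowed no reading afterwards.

- **Plate:** it met the slot floor at the expected height, TCP 122.5 mm against an expected 122.7 mm, with 6 N of contact. The later pictures show it upright, seated and clear of the fingers.
- **Button:** the vertical push was steady at about 10 N over the last 0.4 s I watched; 5 N is needed to go all the way down. The TCP stayed at 152.7 mm, against a computed 153.1 mm for a full press. I could not read the button joint directly, so full travel is inferred from the height and the force.
- **Grip:** the opening stayed at 0.206, about 18 mm, which matches the tool's handle.
- **Disagreements:** there was a sideways force of about 4 N while pressing. The slot and hole looked up to 2 mm further along x in some wrist pictures than in the first top view; this was within clearance, and I shifted the targets by about 1 mm.
- **Vials and bottles:** I kept the paths clear of them but did not re-measure them at the end.

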